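Find the notch and spring open the hydrometer case

TASK

The dark green hydrometer case on the bench is shut, and its spring catch is hidden in a finger notch somewhere along the top of its front edge. Run a closed fingertip lightly along the top of that edge until you find the notch, then press the catch down inside it so that the lid springs open, and take the hand away so that the lid stands fully open. Do not press hard, shove or lift the case, and leave everything else on the bench where it stands.

Things in the scene. Friction and masses are not known exactly. Their poses are not given: they have to be found in the camera images.
- hydrometer_case: Loose dark green hard case, about 1.6 kg, 170 (its x) x 410 (y) x 60 mm high, front edge (-x side) towards the robot. Origin: centre of its underside; x points from front to back, y left, z up. A beam 33 mm wide (x = -85 to -52 mm) forms its front edge; the lid, flush with it, covers the rest (x = -49 to 85 mm) and is hinged at the back
- front_edge (a point): middle of the flat top of the case's front beam: x = -68.5, y = 0, z = 60 mm in the case's frame, same axes. The beam runs 205 mm either way along y; beyond 80 mm it has black corner bumpers 0.5 mm higher than the green part between. In the green part is the finger notch; its middle lies anywhere within 55 mm of this point along y, differs each time, not reported: feel for it
- case_catch (a joint): travel of the catch straight down, m: 0 up, 0.006 fully down; sprung back, 1.5 N to start, 4.5 N at the bottom; the lid is let go at about 0.0035. It is a bright metal plate 27 x 46 mm, the floor of the notch, 16 mm below the beam's top. The notch is 50 mm long in y, cut from the beam's top, x = -85 to -55 mm of the case, open to the front
- case_lid (a joint): opening of the case's lid, rad: 0 = shut, 1.3 = fully open at its stop. It is hinged along the case's back, 47 mm above the bench, its front edge 132 mm from the hinge. Once the catch lets it go, a weak damped spring raises it by itself in about two seconds; a hand above it stops it only until it moves away
- test_jar: bystander: clear plastic test jar with red sample, foot 84 mm, 240 mm tall, origin at the centre of its underside
- wine_bottle: bystander: green wine bottle, 74 mm thick, 290 mm tall, origin at the centre of its underside
- rinse_bottle: bystander: amber bottle with yellow cap, 60 mm thick, 160 mm tall, origin at the centre of its underside
- sample_jar: bystander: small wine-red jar with red lid, 68 mm thick, 75 mm tall, origin at the centre of its underside
- screw_cap: bystander: black screw cap, 38 mm across, 16 mm high, origin at the centre of its underside
- rubber_bung: bystander: orange rubber bung, 42 mm across, 30 mm high, origin at the centre of its underside

How it is judged:
By the outcome, as a careful person would: the job done as asked, in the order asked, and still so for the second after the job is handed in, with the robot touching nothing.
It also fails if it takes over 56 s, if anything falls off the work surface, if the arm or the gripper's body presses on something with over 40 N, if the wrist force passes 120 N, or if a joint passes its speed limit or range.

ROBOT

A 6-joint arm with a two-finger parallel gripper is mounted at the origin on the work surface. World frame = base frame: x ahead of the robot, y to its left, z up, the work surface at z = 0. Lengths are in mm, angles in degrees, forces in N, time in s.
With the tool pointing down it reaches from about 300 to 850 mm from the base axis. Payload 4.2 kg.
Tool frame: the origin (TCP) lies between the finger pads; the fingertips stand ahead of it and the grasp point (between the pads) lies 3 mm ahead of it (nose_length is the z of the fingertips in the tool frame, in mm); z points along the fingers, y is the line along which they close (so a half turn about z gives the same grasp; the last joint's range is limited). The gripper opens to 91 mm and grips with 3 to 60 N. Pads are 32 mm wide; open, the fingers measure 118 mm over their backs; the gripper's body (76 mm by 178 mm) begins 60 mm behind the grasp point.
Start: joints at [-70.703, 18.312, 89.639, -0, 72.044, -1.146], TCP at [200.838, -538.8, 235.976] pointing down, gripper open.
Joint ranges: [-177.97, 177.97], [-48.28, 115.42], [12.27, 149.76], [-77.06, 257.06], [2.81, 150.46], [-146.56, 146.56]. Speed limits (degrees/s): [147.25, 147.25, 180, 180, 180, 180].

INTERFACE

Orientations are given as [roll, pitch, yaw] about the fixed x, y, z axes, in that order (R = Rz(yaw) Ry(pitch) Rx(roll)).
In Python, from workcell import state, grab_frame, camera_params, job_done, nose_length gives the robot as it stands.
- The arm moves only by the tool step_arm, never from a script. Its argument "plan" is a list that holds one entry, the list of rows, each a list of 5 numbers: the shift along the tool's x, y, z in cm, then the turn about the tool's z in rad, then the opening, from 0 (shut) to 1 (fully open). In form: [[[x, y, z, turn, gripper], ...]]. A call has 1 to 20 rows; each row is the pose to reach, as a shift and turn from the pose commanded when the call began, along the tool's axes at that moment; what a row does not reach only later rows make up. A row lasts 1/8 s, in which the tool goes at most 62.5 mm and 10.7 degrees, less where a joint would pass 70% of its speed; a pose out of reach is approached as far as the arm can. A call with a gripper value outside its range is refused whole. The fingers move at their own pace and stop on an object; "newtons" is the grip in N (left out, the last holds). Time passes only in rows, so rows that repeat a pose let the fingers close. It gives the time, the measured TCP pose, the force, the opening and the grip force at its end, in the units of the state.
- state(): the state, without advancing time (a new reading comes with each control period).
- grab_frame(name): name is "scene" or "top"; returns the picture (384x512x3 uint8, blue, green, red); there is no depth.
- camera_params(name): a dict with "camera_matrix" (3x3 intrinsics, pixels), "R" (3x3) and "t" (3): a world point X has camera coordinates R X + t. Camera axes: x right, y down, z forward; pixel columns grow to the right and rows downward; lengths in mm; the calibration is good to about 2 mm. A picture is of the moment at which its call begins. camera_params takes no time and is no camera call.
- job_done(): hands the job in; it is judged then, once.
The state is a dict: "time_s": time; "qpos": joint angles; "qvel": joint speeds; "effort": joint torques, N m; "ee_pos": TCP position; "ee_rot": TCP orientation; "force": force on the tool from outside, world axes, zero at the start; "torque": the same for the moment, N m; "gripper_width": finger opening in mm; "gripper_force": force on a finger pad.
Only numpy, scipy, OpenCV 4.12 (cv2) and the standard library are available. Lean on these libraries where they do the work, as an engineer would, in place of code of your own. Each camera call takes 0.05 s, during which the arm holds its last target. There are 200 camera calls.

## Working session

There is one attempt and no reset: what is moved stays moved. The work goes in short steps, Python scripts to look and compute and a tool call to move; the robot and the scene stay as the last step left them, time stands still between calls to the robot, and variables do not carry over. Pictures are saved under pics/ and viewed, at most 10 in all, crops included, and the job is handed in when it is done.

Besides the shell and the picture viewer there is one more tool, called after "Emit:" as name(argument=value, ...) on one line, values as JSON. step_arm: Moves the arm, as the interface text tells. Its arguments: {"type":"object","properties":{"plan":{"type":"array","items":{"type":"array","items":{"type":"array","items":{"type":"number"}}}},"newtons":{"type":"number"}},"required":["plan"]}

```bash
mkdir -p pics
python3 - <<'E'
from workcell import *
import cv2
s=state();print(s['time_s'],s['ee_pos'],s['ee_rot'],s['force'],s['gripper_width'],nose_length if not callable(nose_length) else nose_length())
for n in("scene","top"):
    cv2.imwrite(f"pics/{n}0.png",grab_frame(n));p=camera_params(n);print(n,p)
E
```

```text
0.0 [ 200.66866349 -538.35796706  235.13265607] [-1.79900835e+02  5.21503799e-04  2.04415335e+01] [1.0781921  0.4707293  0.36562965] 91.55271363278044 22.0
scene {'camera_matrix': array([[417.20526451,   0.        , 255.78189244],
       [  0.        , 417.20526451, 192.28825813],
       [  0.        ,   0.        ,   1.        ]]), 'R': array([[-0.21198827,  0.97723566, -0.00845164],
       [ 0.541807  ,  0.11032606, -0.83323066],
       [-0.81333028, -0.18121429, -0.55286096]]), 't': array([ -23.67196409, -206.61693546, 1574.49808765])}
top {'camera_matrix': array([[389.62576368,   0.        , 257.22089558],
       [  0.        , 389.62576368, 194.81350483],
       [  0.        ,   0.        ,   1.        ]]), 'R': array([[ 0.07726985, -0.99699364,  0.00574905],
       [-0.97543515, -0.07678959, -0.20646942],
       [ 0.20629016,  0.01034603, -0.97843617]]), 't': array([111.64482569, 486.47149472, 805.30331358])}
```

View pics/top0.png

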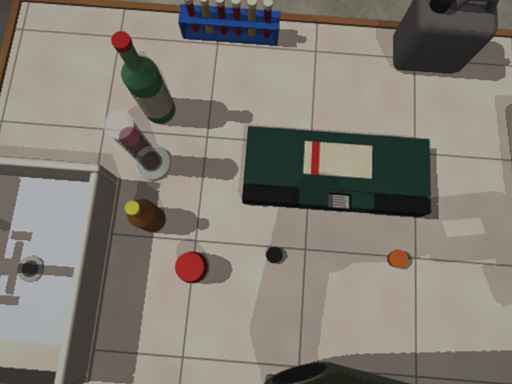

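View pics/scene0.png

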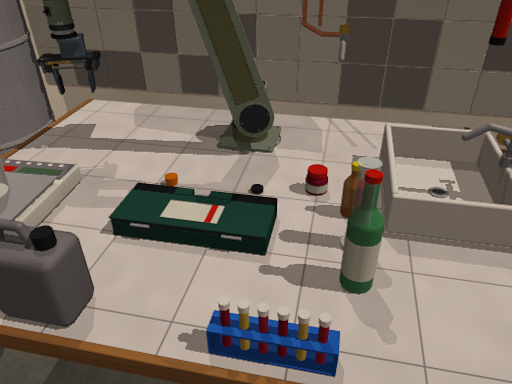

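The top view shows the case with its corners near (247,128), (430,138), (428,214) and (243,204). A bright plate shows at about (340,201), which is probably the notch. Small loose items, the cap at (274,255) and the bung at (398,259), stand in front of the case. I'll zoom in for the corners.

Run:
```python
import cv2
im=cv2.imread("pics/top0.png")[115:225,235:440]
im=cv2.resize(im,(800,429),interpolation=cv2.INTER_CUBIC)
im=cv2.convertScaleAbs(im,alpha=2.2,beta=10)
cv2.imwrite("pics/crop0.png",im)
```

```text
(no output)
```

View pics/crop0.png

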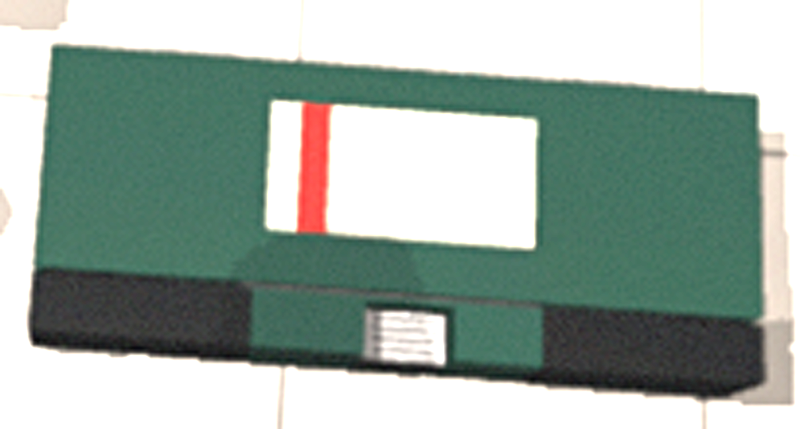

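The crop shows the green part of the beam spanning crop x 250–541, between rows of about 283–345 on the left and 305–367 on the right. The bright notch floor spans x 365–448, y 305–366.

```bash
cat > h.py <<'E'
import numpy as np
from workcell import *
def ray(n,uv,z):
    p=camera_params(n);R=p['R'];t=p['t'];C=-R.T@t
    d=R.T@np.linalg.inv(p['camera_matrix'])@np.array([*uv,1.]);return C+d*(z-C[2])/d[2]
E
python3 - <<'E'
from h import *
f=lambda c,z:ray("top",(235+(c[0]+.5)/3.902-.5,115+(c[1]+.5)/3.9-.5),z)
P={}
for n,c,z in [("backL",(52,45),60),("backR",(757,95),60),("beamL_b",(249,283),60),("beamL_f",(251,345),60),("beamR_b",(542,305),60),("beamR_f",(541,367),60),("plateL",(366,332),44),("plateR",(448,340),44),("gapL",(36,268),60),("gapR",(762,317),60)]:
    P[n]=f(c,z);print(n,P[n].round(1))
a=P["backL"]-P["backR"];print(np.hypot(*a[:2]),np.degrees(np.arctan2(-a[0],a[1])))
a=P["beamL_b"]-P["beamR_b"];print(np.hypot(*a[:2]),np.degrees(np.arctan2(-a[0],a[1])))
yaw=np.arctan2(-(P["backL"]-P["backR"])[0],(P["backL"]-P["backR"])[1])
ex=np.array([np.cos(yaw),np.sin(yaw)]);ey=np.array([-ex[1],ex[0]])
bc=(P["backL"]+P["backR"])[:2]/2; fe=bc-ex*153.5
m=sum(P[k] for k in("beamL_b","beamL_f","beamR_b","beamR_f"))[:2]/4
print("front_edge",fe,m,"notch y",(( P["plateL"]+P["plateR"])[:2]/2-fe)@ey,"x",((P["plateL"]+P["plateR"])[:2]/2-fe)@ex)
for n,uv,z in[("cap",(274,254),16),("bung",(398,258),30),("jar",(191,267),75)]:print(n,ray("top",uv,z).round())
E
```

```text
backL [630.4 182.1  60. ]
backR [ 632.2 -224.6   60. ]
beamL_b [498.3  60.7  60. ]
beamL_f [463.1  57.7  60. ]
beamR_b [ 498.6 -103.1   60. ]
beamR_f [ 463.3 -103.1   60. ]
plateL [478.9  -8.5  44. ]
plateR [477.9 -55.   44. ]
gapL [497.5 180.2  60. ]
gapR [ 501.3 -225.7   60. ]
406.7857425071196 0.2570435439856115
163.80004593349076 0.09438083783036089
front_edge [477.77919174 -21.94054205] [480.82618054 -21.9188486 ] notch y -9.773592198051169 x 0.5680020025279228
cap [353. 102.  16.]
bung [ 364. -167.   30.]
jar [310. 273.  75.]
```

The front edge is at about (479.5, -22) with a yaw of about 0.2°. By vision the notch middle is near world y = -32, which I'll confirm by feel. First I'll close the fingers and move over the right part of the green edge, with the tool aligned to the case.

Emit:
step_arm(plan=[[[3, -2.4, 0, 0.03, 0], [7, -5.7, 0, 0.06, 0], [11, -8.9, 0, 0.1, 0], [15, -12.2, 0, 0.14, 0], [19, -15.4, 0, 0.18, 0], [23, -18.7, 0, 0.22, 0], [27, -22, 0, 0.25, 0], [31, -25.2, 0, 0.28, 0], [35, -28.4, 0, 0.31, 0], [38.5, -31.3, 0, 0.34, 0], [40.5, -33, 0, 0.353, 0], [41.5, -33.8, 0, 0.353, 0], [41.5, -33.8, 2, 0.353, 0], [41.5, -33.8, 5, 0.353, 0], [41.5, -33.8, 8, 0.353, 0], [41.5, -33.8, 10, 0.353, 0], [41.5, -33.8, 11, 0.353, 0], [41.5, -33.8, 11, 0.353, 0], [41.5, -33.8, 11, 0.353, 0]]], newtons=20)

```text
time_s: 2.48
ee_pos: [472.2, -77.4, 126.7]
ee_rot: [180.0, -0.1, 0.2]
force: [-0.8, -0.2, -0.1]
gripper_width: 0.3
gripper_force: 0.0
```

Emit:
step_arm(plan=[[[0, 0, 1.5, 0, 0], [0, 0, 2.7, 0, 0], [0, 0, 3.5, 0, 0], [0, 0, 3.8, 0, 0], [0, 0, 3.9, 0, 0], [0, 0, 3.9, 0, 0], [0, 0, 3.9, 0, 0], [0, 0, 3.9, 0, 0]]])

```text
time_s: 3.48
ee_pos: [471.8, -77.2, 87.1]
ee_rot: [180.0, -0.0, 0.2]
force: [-0.6, -0.2, -0.0]
gripper_width: 0.6
gripper_force: 0.0
```

Emit:
step_arm(plan=[[[0, 0, 0.2, 0, 0], [0, 0, 0.3, 0, 0], [0, 0, 0.4, 0, 0], [0, 0, 0.4, 0, 0]]])

```text
time_s: 3.98
ee_pos: [471.6, -77.1, 82.8]
ee_rot: [180.0, 0.0, 0.2]
force: [-0.5, -0.6, -1.3]
gripper_width: 0.3
gripper_force: 0.0
```

Emit:
step_arm(plan=[[[0, 0, 0.05, 0, 0], [0, 0, 0.05, 0, 0], [0, 0, 0.05, 0, 0]]])

```text
time_s: 4.35
ee_pos: [471.7, -77.1, 82.5]
ee_rot: [180.0, -0.0, 0.2]
force: [0.3, -0.0, -0.9]
gripper_width: 0.2
gripper_force: 0.0
```

Emit:
step_arm(plan=[[[0, 0, 0.05, 0, 0], [0, 0, 0.05, 0, 0], [0, 0, 0.05, 0, 0]]])

```text
time_s: 4.72
ee_pos: [471.6, -77.2, 81.9]
ee_rot: [180.0, 0.0, 0.2]
force: [0.2, -0.0, -0.3]
gripper_width: 0.3
gripper_force: 0.0
```

Emit:
step_arm(plan=[[[0, 0, 0.05, 0, 0], [0, 0, 0.05, 0, 0], [0, 0, 0.05, 0, 0]]])

```text
time_s: 5.1
ee_pos: [471.7, -77.2, 81.7]
ee_rot: [180.0, -0.0, 0.2]
force: [-0.8, -0.1, 4.9]
gripper_width: 0.3
gripper_force: 2.6
```

The tip touches the beam at about 5 N. I'll ease off slightly and slide towards +y.

Emit:
step_arm(plan=[[[0, -0.3, -0.01, 0, 0], [0, -0.6, -0.01, 0, 0], [0, -0.8, -0.01, 0, 0], [0, -0.8, -0.01, 0, 0]]])

```text
time_s: 5.6
ee_pos: [472.1, -69.1, 81.7]
ee_rot: [180.0, -0.1, 0.2]
force: [0.3, -1.5, 4.8]
gripper_width: 0.3
gripper_force: 2.4
```

Emit:
step_arm(plan=[[[0, -0.3, 0, 0, 0], [0, -0.6, 0, 0, 0], [0, -0.8, 0, 0, 0], [0, -0.8, 0, 0, 0]]])

```text
time_s: 6.1
ee_pos: [471.8, -61.2, 81.7]
ee_rot: [180.0, -0.0, 0.2]
force: [-0.1, -3.3, 5.1]
gripper_width: 0.5
gripper_force: 2.7
```

Emit:
step_arm(plan=[[[0, -0.3, 0, 0, 0], [0, -0.6, 0, 0, 0], [0, -0.8, 0, 0, 0], [0, -0.8, 0, 0, 0]]])

```text
time_s: 6.6
ee_pos: [471.7, -53.2, 81.7]
ee_rot: [180.0, -0.0, 0.2]
force: [-0.6, -4.1, 5.6]
gripper_width: 0.4
gripper_force: 2.7
```

Emit:
step_arm(plan=[[[0, -0.2, -0.01, 0, 0], [0, -0.4, -0.01, 0, 0], [0, -0.5, -0.01, 0, 0], [0, -0.5, -0.01, 0, 0]]])

```text
time_s: 7.1
ee_pos: [470.7, -47.5, 81.0]
ee_rot: [-179.9, 0.1, 0.2]
force: [0.6, -0.1, -1.0]
gripper_width: 0.8
gripper_force: 0.0
```

Emit:
step_arm(plan=[[[0, -0.2, 0, 0, 0], [0, -0.4, 0, 0, 0], [0, -0.4, 0, 0, 0]]])

```text
time_s: 7.48
ee_pos: [471.5, -43.9, 81.6]
ee_rot: [-180.0, 0.0, 0.2]
force: [-1.0, 0.1, 0.5]
gripper_width: 0.7
gripper_force: 0.0
```

Emit:
step_arm(plan=[[[0, -0.2, 0, 0, 0], [0, -0.4, 0, 0, 0], [0, -0.4, 0, 0, 0]]])

```text
time_s: 7.85
ee_pos: [471.5, -40.0, 81.6]
ee_rot: [180.0, -0.0, 0.2]
force: [0.3, 0.1, 0.6]
gripper_width: 0.6
gripper_force: 0.0
```

The force vanished at about y = -50, which matches the notch found by vision. I'll go to its middle and descend.

Emit:
step_arm(plan=[[[0, -0.3, 0, 0, 0], [0, -0.6, 0, 0, 0], [0, -0.8, 0, 0, 0], [0, -0.8, 0, 0, 0], [0, -0.8, 0.3, 0, 0], [0, -0.8, 0.6, 0, 0], [0, -0.8, 0.6, 0, 0]]])

```text
time_s: 8.72
ee_pos: [471.2, -32.2, 75.3]
ee_rot: [180.0, 0.0, 0.2]
force: [-0.3, 0.7, -0.2]
gripper_width: 0.3
gripper_force: 0.0
```

Emit:
step_arm(plan=[[[0, 0, 0.3, 0, 0], [0, 0, 0.6, 0, 0], [0, 0, 0.7, 0, 0], [0, 0, 0.7, 0, 0]]])

```text
time_s: 9.22
ee_pos: [471.5, -32.1, 68.5]
ee_rot: [180.0, 0.0, 0.2]
force: [-0.4, -0.1, 0.5]
gripper_width: 0.4
gripper_force: 0.0
```

In the notch without contact. Now I'll press the catch gently.

Emit:
step_arm(plan=[[[0, 0, 0.15, 0, 0], [0, 0, 0.3, 0, 0], [0, 0, 0.45, 0, 0], [0, 0, 0.45, 0, 0]]])

```text
time_s: 9.72
ee_pos: [471.5, -32.2, 64.2]
ee_rot: [180.0, -0.0, 0.2]
force: [-0.5, -0.5, 2.2]
gripper_width: 0.5
gripper_force: 1.1
```

Emit:
step_arm(plan=[[[0, 0, 0.1, 0, 0], [0, 0, 0.2, 0, 0], [0, 0, 0.25, 0, 0], [0, 0, 0.25, 0, 0], [0, 0, 0.25, 0, 0]]])

```text
time_s: 10.35
ee_pos: [471.5, -32.2, 61.6]
ee_rot: [180.0, -0.0, 0.2]
force: [0.2, 0.1, 2.1]
gripper_width: 0.1
gripper_force: 1.0
```

Run:
```python
from h import *
import cv2
cv2.imwrite("pics/s1.png",grab_frame("scene"));print(state()['force'],state()['ee_pos'])
```

```text
[ 0.4337697  -0.58329435  2.68456364] [471.53771214 -32.14998554  61.58758782]
```

View pics/s1.png

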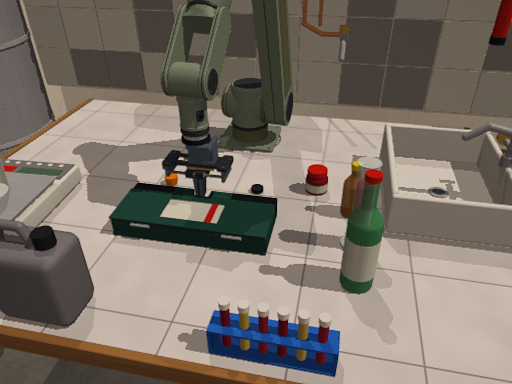

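The lid still looks shut at (195,215). I'll press a little deeper.

Emit:
step_arm(plan=[[[0, 0, 0.08, 0, 0], [0, 0, 0.15, 0, 0], [0, 0, 0.15, 0, 0], [0, 0, 0.15, 0, 0]]])

```text
time_s: 10.9
ee_pos: [471.5, -32.2, 60.2]
ee_rot: [180.0, -0.0, 0.2]
force: [-0.2, -0.4, 3.8]
gripper_width: 0.7
gripper_force: 2.1
```

Run:
```python
from h import *
import cv2
a=cv2.imread("pics/s1.png");b=grab_frame("scene");cv2.imwrite("pics/s2.png",b)
d=cv2.absdiff(a,b).max(2)[180:260,100:290];print((d>40).sum(),state()['force'],state()['ee_pos'])
```

```text
2381 [-1.81015588  0.77134829  5.09798295] [471.50412365 -32.14926341  60.20476548]
```

The lid is moving. Now I'll withdraw: up off the catch, then back through the open front and away.

Emit:
step_arm(plan=[[[0, 0, -0.4, 0, 0], [-0.5, 0, -1, 0, 0], [-2, 0, -1.5, 0, 0], [-4, 0, -2, 0, 0], [-6.5, 0, -3, 0, 0], [-9, 0, -5, 0, 0], [-11, 0, -8, 0, 0], [-12, 0, -11, 0, 0], [-12, 0, -14, 0, 0], [-12, 0, -16, 0, 0], [-12, 0, -16, 0, 0], [-12, 0, -16, 0, 0], [-12, 0, -16, 0, 0], [-12, 0, -16, 0, 0], [-12, 0, -16, 0, 0], [-12, 0, -16, 0, 0], [-12, 0, -16, 0, 0], [-12, 0, -16, 0, 0], [-12, 0, -16, 0, 0], [-12, 0, -16, 0, 0]]])

```text
time_s: 13.45
ee_pos: [351.5, -32.6, 220.2]
ee_rot: [180.0, -0.0, 0.2]
force: [-0.2, -0.2, 1.2]
gripper_width: 0.5
gripper_force: 0.0
```

Emit:
step_arm(plan=[[[0, 0, 0, 0, 0], [0, 0, 0, 0, 0], [0, 0, 0, 0, 0], [0, 0, 0, 0, 0], [0, 0, 0, 0, 0], [0, 0, 0, 0, 0], [0, 0, 0, 0, 0], [0, 0, 0, 0, 0], [0, 0, 0, 0, 0], [0, 0, 0, 0, 0]]])

```text
time_s: 14.7
ee_pos: [351.5, -32.6, 220.2]
ee_rot: [180.0, -0.0, 0.2]
force: [-0.3, 0.2, 0.2]
gripper_width: 0.4
gripper_force: 0.0
```

Run:
```python
from h import *
import cv2
cv2.imwrite("pics/s3.png",grab_frame("scene"));print(state()['force'],state()['ee_pos'])
```

```text
[0.01498128 0.0320013  0.37507231] [351.46657153 -32.58414916 220.11384627]
```

View pics/s3.png

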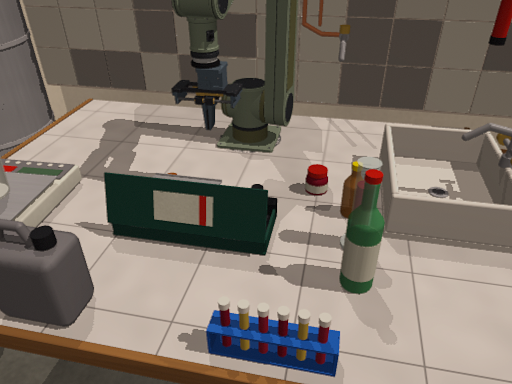

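The lid stands up: its top edge runs from (106,176) to (266,193), and nothing else has moved. I'll check that it has settled at its stop.

Emit:
step_arm(plan=[[[0, 0, 0, 0, 0], [0, 0, 0, 0, 0], [0, 0, 0, 0, 0], [0, 0, 0, 0, 0], [0, 0, 0, 0, 0], [0, 0, 0, 0, 0], [0, 0, 0, 0, 0], [0, 0, 0, 0, 0]]])

```text
time_s: 15.75
ee_pos: [351.5, -32.6, 220.1]
ee_rot: [180.0, -0.0, 0.2]
force: [-0.1, 0.9, 0.1]
gripper_width: 0.3
gripper_force: 0.0
```

Run:
```python
from h import *
import cv2
a=cv2.imread("pics/s3.png");b=grab_frame("scene")
print((cv2.absdiff(a,b).max(2)[160:260,90:290]>40).sum())
p=camera_params("scene")
for ang in(1.0,1.15,1.3):
  for y in(183,-227):
    X=np.array([632-132*np.cos(ang)-13*np.sin(ang),y,47+132*np.sin(ang)+13*np.cos(ang)*0])
    c=p['camera_matrix']@(p['R']@X+p['t']);print(ang,y,c[:2]/c[2])
```

```text
0
1.0 183 [271.23304432 183.88217593]
1.0 -227 [115.55351179 167.00413998]
1.15 183 [270.01603368 184.18150842]
1.15 -227 [111.69625829 166.98707248]
1.3 183 [268.62351162 185.80881159]
1.3 -227 [107.62728772 168.19715133]
```

```bash
python3 -c "from workcell import *;print(job_done())"
```

```text
the job is handed in; nothing more can be done
None
```

The job is handed in: I found the notch by feel (about 5 N on the edge), pressed the catch gently and withdrew the hand, and the lid stands fully open as far as the scene camera shows, with nothing else seen to move (about 16 s used).

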